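Lay out a carved tile and its brush for cleaning

ROBOT

A 6-joint arm with a two-finger parallel gripper is mounted at the origin on the work surface. World frame = base frame: x ahead of the robot, y to its left, z up, the work surface at z = 0. Lengths are in m, angles in rad, forces in N, time in s.
With the tool pointing down it reaches from about 0.4 to 0.825 m from the base axis. Payload 7 kg.
Tool frame: the origin (TCP) lies at the very end of the fingers, on their centre line; the grasp point (between the pads) lies 19 mm behind it; z points along the fingers, y is the line along which they close (so a half turn about z gives the same grasp; the last joint's range is limited). The gripper opens to 85 mm and grips with 20 to 120 N. Pads are 22 mm wide; open, the fingers measure 114 mm over their backs; the gripper's body (76 mm by 85 mm) begins 54 mm behind the grasp point. The pads swing forward as they close: fully open they stand 13 mm farther back than shut.
Start: joints at [-0.924, 0.359, 0.012, 0, -1.224, -0.288], TCP at [0.237, -0.632, 0.231] pointing down, gripper open.
Joint ranges: [-3.07, 3.07], [-1.43, 2.12], [-1.02, 1.25], [-3.03, 1.67], [-3.05, -0], [-3.03, 3.03]. Speed limits (rad/s): [2.39, 2.39, 3.01, 3.14, 3.14, 3.14].

INTERFACE

Orientations are given as a 3x3 rotation matrix whose columns are the frame's x, y, z axes.
In Python, from plant import ctrl, viewer gives the robot as it stands.
- The arm moves only by the tool apply_moves, never from a script. Its argument "series" is a list of rows, each a list of 7 numbers: the turn, a rotation vector about the tool's x, y, z in degrees, then the shift along the tool's x, y, z in units of 30 mm (1.0 is 30 mm), then the closure, from -1 (fully open) to 1 (shut). In form: [[ax, ay, az, tx, ty, tz, gripper], ...]. A call has exactly 10 rows; each row shifts and turns the commanded pose from where the row before left it, along the tool's axes as they then stand; what a row does not reach is not made up. A row lasts 1/8 s, in which the tool goes at most 62.5 mm and 10.7 degrees, less where a joint would pass 70% of its speed; a pose out of reach is approached as far as the arm can. A call is refused whole if a number of a shift passes 1 or a number of a turn 10.7, either way. A call with a gripper value outside its range is refused whole. The fingers move at their own pace and stop on an object; "force" is the grip in N (left out, the last holds). Time passes only in rows, so rows that do not move let the fingers close, or fill a call up. It gives the time, the measured TCP pose, the force, the opening and the grip force at its end, in the units of the state.
- ctrl.read_state(): the state, without advancing time (a new reading comes with each control period).
- viewer.snapshot(name): name is "side" or "top"; returns the picture (400x640x3 uint8, red, green, blue); there is no depth.
- viewer.camera_model(name): a dict with "fx", "fy", "cx", "cy" (pixels), "xyz" and "rotation" of the camera in the world. Camera axes: x right, y up, looking along -z (the intrinsics and any distortion apply to the point x, -y, -z); pixel columns grow to the right and rows downward; lengths in m; the calibration is good to about 2 mm. A picture is of the moment at which its call begins. camera_model takes no time and is no camera call.
- ctrl.hand_in(): hands the job in; it is judged then, once.
The state is a dict: "t": time; "qpos": joint angles; "qvel": joint speeds; "effort": joint torques, N m; "ee_pos": TCP position; "eef_rot": TCP orientation; "wrist_force": force on the tool from outside, world axes, zero at the start; "torque": the same for the moment, N m; "opening": finger opening in m; "grasp_force": force on a finger pad.
Only numpy, scipy, OpenCV 4.12 (cv2) and the standard library are available. Lean on these libraries where they do the work, as an engineer would, in place of code of your own. Each camera call takes 0.05 s, during which the arm holds its last target. There are 200 camera calls.

TASK

Take the pale sandstone tile with the round rosette off its easel and lay it carved face up, flat and fully down inside the padded pocket of the work tray, setting it down gently without dropping it; also lay the flat brush lengthwise in the long compartment beside it. Either can go first and either may point either way along the tray. Leave the red terracotta tile standing on its easel.

Things in the scene. Friction and masses are not known exactly. Their poses are not given: they have to be found in the camera images.
- tile: Pale sandstone slab 110 long (x) x 62 wide (y) x 24 thick (z), 340 g; origin at the slab's centre. +z points out of the carved face (rosette 47 across, 6 proud); the flat back has white patches. Starts leaning on one of two easels (it varies): x up the slope, 30 deg back from vertical, carved face outward and up. The spine behind is 36 wide, the ledge below 50: long edges are free for fingers.
- red_tile: Red terracotta tile with a square diamond boss 5 to 7 high, otherwise of the same size and axes; it leans on the other easel place and stays there.
- brush: Flat brush 160 long (its x), 16 thick throughout, 90 g. Origin at the middle of its length and thickness, 8 above what it lies on. Wooden handle 24 wide from x = -80 to 0, steel ferrule 44 wide from 0 to 28, rigid bristle block 42 wide from 28 to 80. Balances near x = 0. Starts lying flat on the table.
- rack: Fixed wooden easel rack, base 140 (x) x 230 (y) x 12 high, origin at the centre of its underside. Two easel places at y = +70 and y = -70; the tiles on them face its -x side and their tops reach about 135 above the table. A thin strut runs behind each spine.
- tray: Fixed work tray, grey base 216 long (its x) x 176 wide (its y) x 10 high with blue walls; origin under its centre on the table. The tile pocket lies at y = +36, the brush compartment at y = -46, both lengthwise along x.
- pocket (a point): Middle of the tile pocket at the top of its dark foam pad, 32 above the table; axes as the tray's. Inside 120 (x) x 72 (y) between four blue corner angles 7 thick, rising 12 above the pad. The pad is 104 x 36, so a seated tile overhangs it; the long sides are open for fingers over the middle 70, the tray base 22 below the pad top. A seated tile's origin is 12 above this point.
- trough (a point): Middle of the brush compartment's floor, 10 above the table; axes as the tray's. Inside 188 (x) x 60 (y), walls 6 thick and 18 high, with finger gaps 78 long in the middle of both long walls. A brush lying in it has its origin 8 above this point.
Things that resemble listed ones, but are neither listed nor needed, are in the scene too. What is meant by the tile is not green, and is the smaller of those in its own colour. Leave any purple look-alike of the brush alone.

How it is judged:
At the end, for the whole second after the job is handed in: At rest: tile carved face up within 0.1 rad, centre within 12 mm of the pocket's, height within 4 mm, along the tray within 0.2 rad (either way); brush flat (0.12 rad), within 20 mm lengthwise, 14 mm across, 4 mm high, 0.25 rad of the trough; red tile within 20 mm of its start (angle between tile's own z axis and vertical below 0.1 rad and horizontal distance between tile and pocket below 0.012 m and z of tile in the frame of pocket between 0.008 and 0.016 m and angle between the x axis of tile and the x axis of tray, either way round below 0.2 rad and x of brush in the frame of trough between -0.02 and 0.02 m and y of brush in the frame of trough between -0.014 and 0.014 m and z of brush in the frame of trough between 0.004 and 0.012 m and angle between the z axis of brush and the z axis of tray, either way round below 0.12 rad and angle between the x axis of brush and the x axis of tray, either way round below 0.25 rad and linear speed of each of tile, brush below 0.02 m/s and distance of red_tile from where it was at the start of the episode below 0.02 m); the robot touches nothing.
It fails at once if the sandstone tile is dropped (moves faster than 0.7 m/s while no finger touches it) (linear speed of tile above 0.7 m/s and contact force between the fingers and tile below 0.05 N).
It fails at once if the red tile is moved from its place by more than 30 mm (distance of red_tile from where it was at the start of the episode above 0.03 m).
It also fails if it takes over 54 s, if anything falls off the work surface, if the arm or the gripper's body presses on something with over 40 N, if the wrist force passes 120 N, or if a joint passes its speed limit or range.

## Working session

There is one attempt and no reset: what is moved stays moved. The work goes in short steps, Python scripts to look and compute and a tool call to move; the robot and the scene stay as the last step left them, time stands still between calls to the robot, and variables do not carry over. Pictures are saved under pics/ and viewed, at most 10 in all, crops included, and the job is handed in when it is done.

Besides the shell and the picture viewer there is one more tool, called after ">>>" as name([rows], argument=value, ...), one row to a line, values as JSON. apply_moves: Moves the arm, as the interface text tells. Its arguments: {"type":"object","properties":{"series":{"type":"array"},"force":{"type":"number"}},"required":["series"]}

```bash
ls; mkdir -p pics
python3 - <<'E'
from plant import ctrl, viewer
import cv2
for n in("side","top"):
    im=viewer.snapshot(n); cv2.imwrite(f"pics/{n}0.png",im[:,:,::-1]); print(viewer.camera_model(n))
s=ctrl.read_state(); print(s)
E
```

```text
pics
{'fx': 403.7010437182806, 'fy': 403.7010437182806, 'cx': 321.556742521492, 'cy': 201.43243616474416, 'xyz': array([-0.12388402,  0.50480624,  0.68773243]), 'rotation': array([[-0.69033254,  0.44623601, -0.56948608],
       [-0.72327512, -0.44493718,  0.52811363],
       [-0.01772221,  0.77646914,  0.62990602]])}
{'fx': 498.5168814936543, 'fy': 498.5168814936543, 'cx': 311.1259817460362, 'cy': 200.28855717226853, 'xyz': array([ 0.26495611, -0.00704185,  1.153839  ]), 'rotation': array([[ 0.01327038,  0.98345439, -0.18066919],
       [-0.99981327,  0.01558899,  0.01141954],
       [ 0.01404704,  0.18048391,  0.98347763]])}
{'t': 0.1, 'qpos': array([-9.23946980e-01,  3.59300895e-01,  1.11880005e-02, -2.41650174e-04,
       -1.22413393e+00, -2.88089355e-01]), 'qvel': array([ 0.00058069, -0.0026439 ,  0.00408842,  0.0020444 , -0.00215366,
        0.00112425]), 'effort': array([-1.99501388e-03, -5.84766018e+01,  2.94108564e+01,  6.95465907e+00,
       -3.18377730e-03, -1.69247204e-05]), 'ee_pos': array([ 0.23680591, -0.63165546,  0.23049507]), 'eef_rot': array([[-9.36361742e-01, -3.51035908e-01, -6.92808423e-04],
       [-3.51036538e-01,  9.36360867e-01,  1.29443963e-03],
       [ 1.94323905e-04,  1.45526482e-03, -9.99998922e-01]]), 'wrist_force': array([-0.23429032,  0.50797879, -1.22651342]), 'torque': array([0.03654604, 0.07297327, 0.01723207]), 'grasp_force': 0.0, 'opening': 0.08503251123882635}
```

View pics/top0.png

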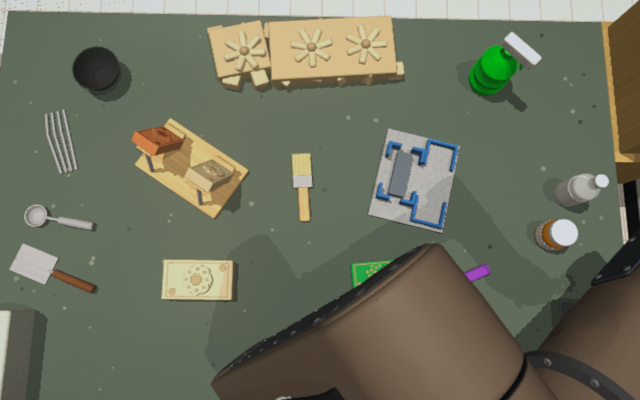

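View pics/side0.png

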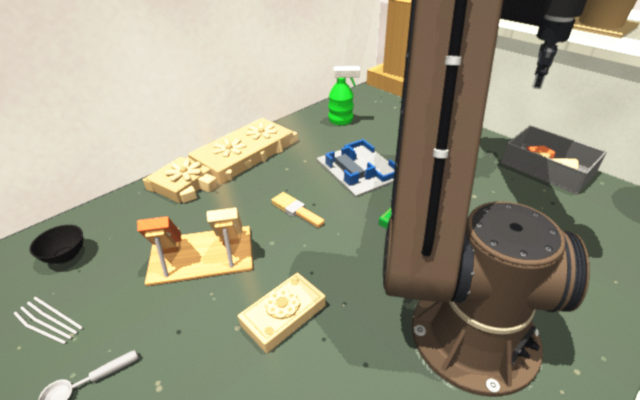

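Run:
```python
import cv2
im=cv2.imread("pics/top0.png")
a=cv2.resize(im[110:225,125:255],None,fx=4.6,fy=4.6,interpolation=cv2.INTER_CUBIC)
cv2.imwrite("pics/c1.png",a)
b=cv2.resize(im[120:240,280:470],None,fx=4,fy=4,interpolation=cv2.INTER_CUBIC)
cv2.imwrite("pics/c2.png",b)
s=cv2.imread("pics/side0.png")
b=cv2.resize(s[190:290,130:270],None,fx=5,fy=5,interpolation=cv2.INTER_CUBIC)
cv2.imwrite("pics/c3.png",b)
```

```text
(no output)
```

View pics/c1.png

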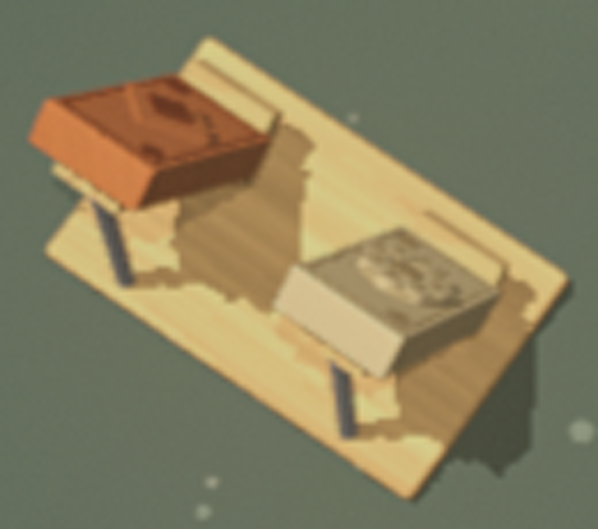

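View pics/c2.png

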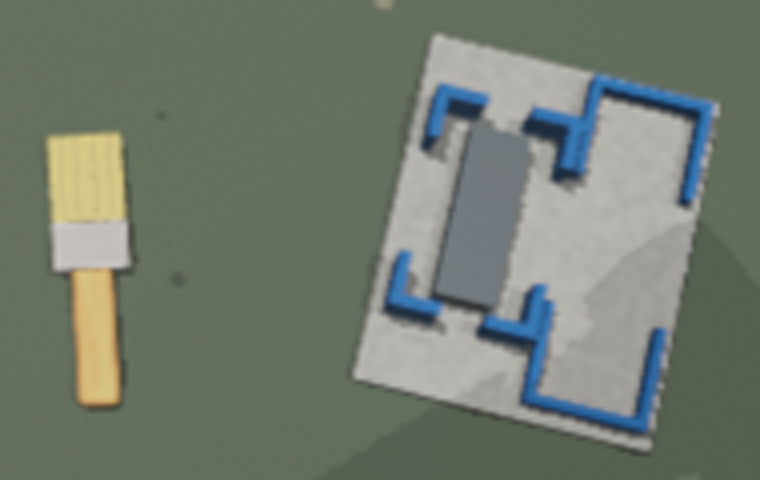

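View pics/c3.png

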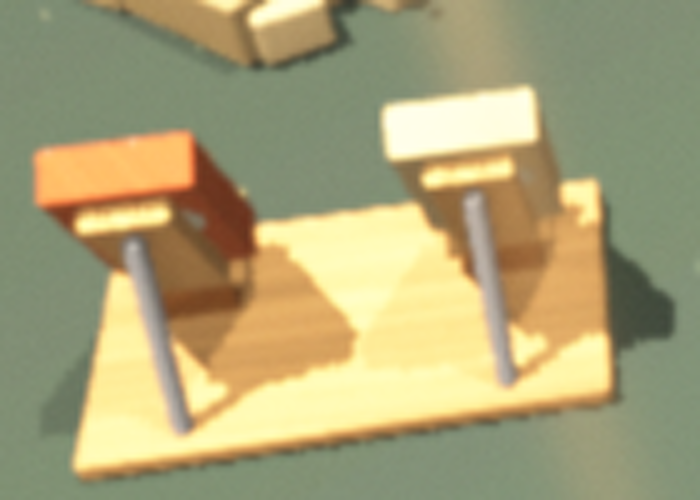

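```bash
cat > h.py <<'E'
import numpy as np
from plant import ctrl, viewer
from scipy.optimize import least_squares
from scipy.spatial.transform import Rotation as Rn
def proj(P,n):
    c=viewer.camera_model(n); q=(np.atleast_2d(P)-c["xyz"])@c["rotation"]
    return np.c_[c["cx"]+c["fx"]*q[:,0]/-q[:,2], c["cy"]-c["fy"]*q[:,1]/-q[:,2]]
def Rz(a): return Rn.from_euler("z",a).as_matrix()
def px(L,s,o): return (np.array(L)+.5)/s-.5+np.array(o)
def planar(L,W,z,n,yaws=np.arange(-3,3.2,.5)):
    best=None
    L=np.array(L)/1000
    f=lambda p:(proj(np.c_[L,np.zeros(len(L))]@Rz(p[2]).T+[p[0],p[1],z],n)-W).ravel()
    for y in yaws:
        r=least_squares(f,[.45,0,y]); 
        if best is None or r.cost<best.cost: best=r
    return best.x, np.sqrt(2*best.cost/len(L))
E
python3 - <<'E'
from h import *
o1,o2,o3=(125,110),(280,120),(130,190)
rk=planar([(-70,-115),(-70,115),(70,115),(70,-115)],px([(209,38),(569,277),(411,500),(46,249)],4.6,o1),.012,"top")
print("rack top",rk)
print("rack side",planar([(70,-115),(70,115),(-70,115)],px([(78,473),(610,397),(598,180)],5,o3),.012,"side"))
print("brush",planar([(80,21),(80,-21),(0,-22),(0,22),(-80,12),(-80,-12)],px([(47,135),(121,132),(130,270),(53,270),(78,405),(121,405)],4,o2),.016,"top"))
print("tray",planar([(108,88),(108,-88),(-108,-88),(-108,88)],px([(434,34),(718,101),(650,452),(354,378)],4,o2),.010,"top"))
print("pad",planar([(52,54),(52,18),(-52,18),(-52,54)],px([(478,122),(532,135),(490,308),(432,295)],4,o2),.032,"top"))
E1=np.array([(55,-31,-12),(55,-31,12),(55,31,12),(55,31,-12)])/1000
wt=px([(275,307),(298,263),(403,330),(380,376)],4.6,o1); ws=px([(388,160),(383,106),(530,88),(540,138)],5,o3)
T=Rn.from_euler("y",30,degrees=True).as_matrix()
# local tile axes in rack: x=(.5,0,.866), y=(0,1,0), z=(-.866,0,.5)
c,s=np.cos(np.pi/6),.5
A=np.array([[s,0,-c],[0,1,0],[c,0,s]])
f=lambda p:np.r_[(proj(E1@(Rz(p[3])@A).T+p[:3],"top")-wt).ravel(),(proj(E1@(Rz(p[3])@A).T+p[:3],"side")-ws).ravel()]
r=least_squares(f,[.35,.2,.08,rk[0][2]]); print("tile",r.x,r.fun.round(1))
d=r.x[:2]-rk[0][:2]; print("tile in rack",Rz(-rk[0][2])[:2,:2]@d)
print("ros",(proj(r.x[:3]+(Rz(r.x[3])@A)@[0,0,.015],"top")-o1)*4.6, (proj(r.x[:3]+(Rz(r.x[3])@A)@[-.055,.031,.012],"top")-o1)*4.6)
E
```

```text
rack top (array([0.54987035, 0.26171916, 2.5623149 ]), np.float64(0.5492740160605204))
rack side (array([0.54714907, 0.26702895, 2.56059319]), np.float64(0.8867274507049484))
brush (array([5.05803822e-01, 2.15984147e-04, 6.93084641e-02]), np.float64(0.6121661211838877))
tray (array([ 0.52949314, -0.26330675, -0.22830761]), np.float64(0.34606292617741363))
pad (array([ 0.5289948 , -0.2609335 , -0.25578583]), np.float64(0.9430657672005156))
tile [0.51796629 0.20372393 0.08555113 2.57915962] [-0.7 -0.9 -1.3 -0.8  0.3  0.5  0.6 -0.1  0.4  0.1  0.5  0.3  0.7 -0.2
 -0.   0.3]
tile in rack [-0.00504856  0.0659987 ]
ros [[402.86872639 265.02157707]] [[500.92272138 281.68974258]]
```

```bash
cat >> h.py <<'E'
Z=np.array([0,0,1.])
def tool(yaw_y,tilt=0):
    """tool y horizontal at yaw_y (deg); tilt deg about tool y"""
    y=np.array([np.cos(np.radians(yaw_y)),np.sin(np.radians(yaw_y)),0]); z=-Z
    R=np.c_[np.cross(y,z),y,z]
    return R@Rn.from_euler("y",tilt,degrees=True).as_matrix()
def plan(pos,R,n,dec=2,start=None):
    s=ctrl.read_state() if start is None else start
    p,R0=np.array(s["ee_pos"]),np.array(s["eef_rot"])
    w=Rn.from_matrix(R0.T@R).as_rotvec(degrees=True)/n; w=w.round(1)
    q=p.copy(); 
    for k in range(n):
        want=p+(np.array(pos)-p)*(k+1)/n
        t=(R0.T@(want-q)/.03).round(dec); q=q+R0@t*.03
        print(list(map(float,w))+list(map(float,t)))
        R0=R0@Rn.from_rotvec(w,degrees=True).as_matrix()
    print("t",s["t"],"end",q.round(4),"angle err",np.degrees(Rn.from_matrix(R0.T@R).magnitude()).round(2))
    return dict(t=0,ee_pos=q,eef_rot=R0)
E
python3 - <<'E'
from h import *
plan([.520,.001,.12],tool(94),20)
E
```

```text
[0.0, -0.0, 0.8, -0.81, 0.82, 0.19]
[0.0, -0.0, 0.8, -0.8, 0.83, 0.18]
[0.0, -0.0, 0.8, -0.79, 0.85, 0.19]
[0.0, -0.0, 0.8, -0.78, 0.85, 0.18]
[0.0, -0.0, 0.8, -0.76, 0.87, 0.19]
[0.0, -0.0, 0.8, -0.76, 0.87, 0.18]
[0.0, -0.0, 0.8, -0.74, 0.89, 0.19]
[0.0, -0.0, 0.8, -0.73, 0.9, 0.18]
[0.0, -0.0, 0.8, -0.71, 0.9, 0.19]
[0.0, -0.0, 0.8, -0.7, 0.92, 0.18]
[0.0, -0.0, 0.8, -0.69, 0.93, 0.19]
[0.0, -0.0, 0.8, -0.68, 0.93, 0.18]
[0.0, -0.0, 0.8, -0.66, 0.95, 0.19]
[0.0, -0.0, 0.8, -0.65, 0.95, 0.18]
[0.0, -0.0, 0.8, -0.64, 0.97, 0.19]
[0.0, -0.0, 0.8, -0.63, 0.97, 0.18]
[0.0, -0.0, 0.8, -0.61, 0.98, 0.19]
[0.0, -0.0, 0.8, -0.59, 0.99, 0.18]
[0.0, -0.0, 0.8, -0.58, 1.0, 0.19]
[0.0, -0.0, 0.8, -0.57, 1.0, 0.18]
t 0.1 end [0.5199 0.0009 0.1201] angle err 0.56
```

>>> apply_moves([
  [0,0,0.8,-0.8,0.82,0.18,-1],
  [0,0,0.8,-0.8,0.83,0.18,-1],
  [0,0,0.8,-0.8,0.85,0.18,-1],
  [0,0,0.8,-0.78,0.85,0.18,-1],
  [0,0,0.8,-0.76,0.87,0.18,-1],
  [0,0,0.8,-0.76,0.87,0.18,-1],
  [0,0,0.8,-0.74,0.9,0.18,-1],
  [0,0,0.8,-0.73,0.9,0.18,-1],
  [0,0,0.8,-0.71,0.9,0.18,-1],
  [0,0,0.8,-0.7,0.92,0.18,-1],
], force=40)

```text
t: 1.35
ee_pos: [0.3786, -0.3143, 0.177]
eef_rot: [[-0.976, -0.217, -0.0], [-0.217, 0.976, 0.0], [0.0, 0.0, -1.0]]
wrist_force: [0.6, -0.4, 0.4]
opening: 0.0854
grasp_force: 0.0
```

>>> apply_moves([
  [0,0,0.8,-0.7,0.93,0.18,-1],
  [0,0,0.8,-0.68,0.93,0.18,-1],
  [0,0,0.8,-0.66,0.95,0.18,-1],
  [0,0,0.8,-0.65,0.95,0.18,-1],
  [0,0,0.8,-0.64,0.97,0.18,-1],
  [0,0,0.8,-0.63,0.97,0.18,-1],
  [0,0,0.8,-0.61,0.98,0.18,-1],
  [0,0,0.8,-0.6,0.98,0.18,-1],
  [0,0,0.8,-0.58,1,0.18,-1],
  [0,0,0.8,-0.57,1,0.18,-1],
])

```text
t: 2.6
ee_pos: [0.5208, 0.0017, 0.1229]
eef_rot: [[-0.997, -0.079, -0.0], [-0.079, 0.997, -0.0], [0.0, -0.0, -1.0]]
wrist_force: [0.3, 0.2, -0.5]
opening: 0.0852
grasp_force: 0.0
```

Run:
```python
from h import *
s=ctrl.read_state(); print(s["ee_pos"],s["qpos"],s["qvel"].round(2))
plan([.520,.001,.002],tool(94),6)
```

```text
[0.52081353 0.00165789 0.12292753] [ 3.80261145e-01  2.07170972e-01 -4.72227385e-01 -1.12762079e-04
 -8.91834280e-01 -1.87181221e+00] [ 0.41  0.22  0.17  0.    0.05 -0.52]
[-0.0, -0.0, 0.1, 0.0, -0.0, 0.67]
[-0.0, -0.0, 0.1, 0.01, -0.01, 0.67]
[-0.0, -0.0, 0.1, 0.0, 0.0, 0.68]
[-0.0, -0.0, 0.1, 0.01, -0.0, 0.67]
[-0.0, -0.0, 0.1, 0.0, -0.01, 0.67]
[-0.0, -0.0, 0.1, 0.01, 0.0, 0.67]
t 2.6 end [0.5199 0.001  0.002 ] angle err 0.07
```

>>> apply_moves([
  [0,0,0.2,0.01,0,0.8,-1],
  [0,0,0.2,0.01,0,0.8,-1],
  [0,0,0.2,0,0,0.8,-1],
  [0,0,0,0,0,0.8,-1],
  [0,0,0,0,0,0.6,-1],
  [0,0,0,0,0,0.23,-1],
  [0,0,0,0,0,0,-1],
  [0,0,0,0,0,0,0.3],
  [0,0,0,0,0,0,0.3],
  [0,0,0,0,0,0,0.3],
])

```text
t: 3.85
ee_pos: [0.5206, 0.0007, 0.0033]
eef_rot: [[-0.998, -0.069, 0.001], [-0.069, 0.998, 0.0], [-0.001, 0.0, -1.0]]
wrist_force: [-2.1, 0.0, 6.4]
opening: 0.0428
grasp_force: 40.9
```

Run:
```python
from h import *
s=ctrl.read_state(); print(s["ee_pos"],s["opening"],s["grasp_force"])
p=s["ee_pos"]
a=plan([p[0],p[1],.09],s["eef_rot"],3)
c,sn=np.cos(-.232),np.sin(-.232)
x=.5184+.014*c; y=-.3078+.014*sn
b=plan([x,y,.09],tool(76.7),12,start=a)
print(x,y)
```

```text
[0.52057312 0.0007017  0.00329908] 0.042791041823892324 40.87704956531525
[0.0, 0.0, 0.0, -0.0, 0.0, -0.96]
[0.0, 0.0, 0.0, -0.0, 0.0, -0.97]
[0.0, 0.0, 0.0, -0.0, 0.0, -0.96]
t 3.85 end [0.5205 0.0007 0.09  ] angle err 0.0
[0.0, 0.0, 1.4, 0.03, -0.87, -0.0]
[0.0, 0.0, 1.4, 0.0, -0.86, -0.0]
[0.0, 0.0, 1.4, -0.01, -0.87, -0.0]
[0.0, 0.0, 1.4, -0.04, -0.86, -0.0]
[0.0, 0.0, 1.4, -0.05, -0.87, -0.0]
[0.0, 0.0, 1.4, -0.08, -0.86, -0.0]
[0.0, 0.0, 1.4, -0.1, -0.86, -0.0]
[0.0, 0.0, 1.4, -0.12, -0.86, -0.0]
[0.0, 0.0, 1.4, -0.14, -0.86, -0.0]
[0.0, 0.0, 1.4, -0.16, -0.85, -0.0]
[0.0, 0.0, 1.4, -0.18, -0.84, -0.0]
[0.0, 0.0, 1.4, -0.21, -0.85, -0.0]
t 0 end [ 0.5321 -0.3112  0.0899] angle err 0.48
0.5320249189010219 -0.31101894158700916
```

>>> apply_moves([
  [0,0,0,0,0,-0.9,0.3],
  [0,0,0,0,0,-1,0.3],
  [0,0,0,0,0,-1,0.3],
  [0,0,1.4,0.03,-0.87,0,0.3],
  [0,0,1.4,0,-0.86,0,0.3],
  [0,0,1.4,-0.01,-0.87,0,0.3],
  [0,0,1.4,-0.04,-0.86,0,0.3],
  [0,0,1.4,-0.05,-0.87,0,0.3],
  [0,0,1.4,-0.08,-0.86,0,0.3],
  [0,0,1.4,-0.1,-0.86,0,0.3],
])

```text
t: 5.1
ee_pos: [0.5267, -0.182, 0.0897]
eef_rot: [[-0.995, 0.103, 0.0], [0.103, 0.995, 0.0], [-0.0, 0.0, -1.0]]
wrist_force: [0.3, 0.4, -0.8]
opening: 0.0432
grasp_force: 41.2
```

>>> apply_moves([
  [0,0,1.4,-0.12,-0.86,0,0.3],
  [0,0,1.4,-0.14,-0.86,0,0.3],
  [0,0,1.4,-0.16,-0.85,0,0.3],
  [0,0,1.4,-0.18,-0.84,0,0.3],
  [0,0,1.4,-0.2,-0.85,0,0.3],
  [0,0,0,0,0,0,0.3],
  [0,0,0,0,0,0,0.3],
  [0,0,0,0,0,0,0.3],
  [0,0,0,0,0,0,0.3],
  [0,0,0,0,0,0,0.3],
])

```text
t: 6.35
ee_pos: [0.5315, -0.3109, 0.0895]
eef_rot: [[-0.975, 0.222, 0.0], [0.222, 0.975, -0.0], [-0.0, 0.0, -1.0]]
wrist_force: [0.2, 0.3, -0.7]
opening: 0.0432
grasp_force: 41.2
```

Run:
```python
from h import *
import cv2
s=ctrl.read_state(); print(s["ee_pos"],s["opening"],s["grasp_force"],s["qpos"])
plan([.5320,-.3110,.014],tool(76.7),3)
T=viewer.snapshot("top"); S=viewer.snapshot("side")
a=cv2.resize(T[100:260,340:500],(400,400),interpolation=cv2.INTER_CUBIC); b=cv2.resize(S[80:240,280:440],(400,400),interpolation=cv2.INTER_CUBIC)
cv2.imwrite("pics/d1.png",np.hstack([a,b])[:,:,::-1])
```

```text
[ 0.5314884  -0.31086415  0.0895285 ] 0.043200931561020076 41.21886849403381 [-2.12481903e-01  3.85334681e-01 -3.00069344e-01 -3.74434916e-05
 -8.85199322e-01 -1.58182859e+00]
[0.0, 0.0, 0.2, -0.01, -0.0, 0.84]
[0.0, 0.0, 0.2, -0.0, -0.0, 0.84]
[0.0, 0.0, 0.2, -0.01, -0.0, 0.84]
t 6.35 end [ 0.5321 -0.311   0.0139] angle err 0.11
```

View pics/d1.png

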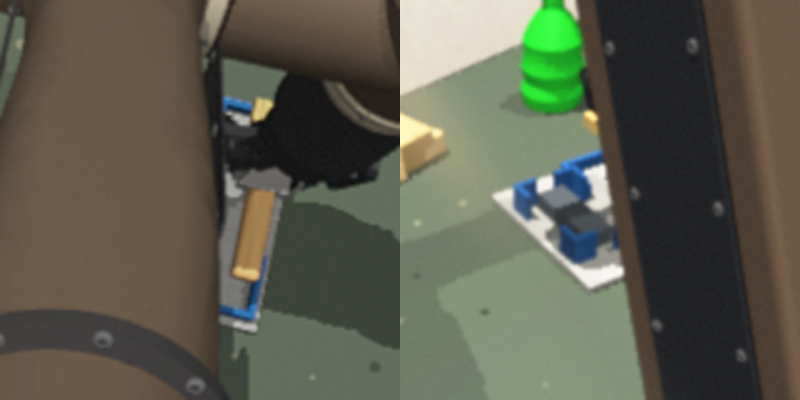

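Run:
```python
from h import *
print(proj([[.4406,-.2894,.102],[.4406,-.2894,.086]],"top"))
```

```text
[[436.92365632 210.31277298]
 [434.99623317 211.49403517]]
```

>>> apply_moves([
  [0,0,0.5,-0.02,0,0.8,0.3],
  [0,0,0,0,0,0.8,0.3],
  [0,0,0,0,0,0.4,0.3],
  [0,0,0,0,0,0.3,0.3],
  [0,0,0,0,0,0.22,0.3],
  [0,0,0,0,0,0,0.3],
  [0,0,0,0,0,0,0.3],
  [0,0,0,0,0,0,0.3],
  [0,0,0,0,0,0,0.3],
  [0,0,0,0,0,0,0.3],
])

```text
t: 7.7
ee_pos: [0.532, -0.3114, 0.0139]
eef_rot: [[-0.973, 0.231, 0.0], [0.231, 0.973, -0.0], [-0.0, -0.0, -1.0]]
wrist_force: [-0.1, -0.4, -1.8]
opening: 0.0431
grasp_force: 41.2
```

>>> apply_moves([
  [0,0,0,0,0,0,-0.35],
  [0,0,0,0,0,0,-0.35],
  [0,0,0,0,0,0,-0.35],
  [0,0,0,0,0,0,-0.35],
  [0,0,0,0,0,-0.5,-0.35],
  [0,0,0,0,0,-1,-0.35],
  [0,0,0,0,0,-1,-0.35],
  [0,0,0,0,0,-1,-0.35],
  [0,0,0,0,0,-1,-0.35],
  [0,0,0,0,0,-1,-0.35],
])

```text
t: 8.95
ee_pos: [0.5319, -0.3114, 0.1812]
eef_rot: [[-0.973, 0.231, 0.001], [0.231, 0.973, -0.0], [-0.001, -0.0, -1.0]]
wrist_force: [0.7, -0.1, -0.1]
opening: 0.0577
grasp_force: 0.0
```

Run:
```python
from h import *
s=ctrl.read_state(); s=dict(s); s["ee_pos"]=np.array([.532,-.3114,.179]); 
a=plan([.562,.17,.19],tool(237.3),16,start=s)
X=np.array([np.cos(2.57),np.sin(2.57),0]); z=.5*X-.866*Z
g=np.array([.517,.202,.083])+.024*z; pre=g-.11*z; print(g,pre)
b=plan(pre,tool(237.3,-30),4,start=a)
```

```text
[-0.0, 0.0, -10.0, 0.17, 0.99, -0.02]
[-0.0, 0.0, -10.0, -0.0, 1.01, -0.03]
[-0.0, 0.0, -10.0, -0.18, 0.98, -0.02]
[-0.0, 0.0, -10.0, -0.35, 0.95, -0.02]
[-0.0, 0.0, -10.0, -0.5, 0.86, -0.03]
[-0.0, 0.0, -10.0, -0.65, 0.77, -0.02]
[-0.0, 0.0, -10.0, -0.78, 0.64, -0.02]
[-0.0, 0.0, -10.0, -0.87, 0.5, -0.03]
[-0.0, 0.0, -10.0, -0.95, 0.34, -0.02]
[-0.0, 0.0, -10.0, -0.99, 0.17, -0.02]
[-0.0, 0.0, -10.0, -1.0, 0.0, -0.03]
[-0.0, 0.0, -10.0, -0.99, -0.18, -0.02]
[-0.0, 0.0, -10.0, -0.94, -0.35, -0.02]
[-0.0, 0.0, -10.0, -0.87, -0.5, -0.03]
[-0.0, 0.0, -10.0, -0.77, -0.65, -0.02]
[-0.0, 0.0, -10.0, -0.64, -0.77, -0.02]
t 8.95 end [0.562  0.1699 0.1899] angle err 0.64
[0.50690751 0.20849167 0.062216  ] [0.55316474 0.17873819 0.157476  ]
[-0.0, -7.5, -0.2, -0.1, -0.02, 0.27]
[-0.0, -7.5, -0.2, -0.07, -0.02, 0.28]
[-0.0, -7.5, -0.2, -0.03, -0.02, 0.29]
[-0.0, -7.5, -0.2, 0.01, -0.03, 0.29]
t 0 end [0.5531 0.1789 0.1575] angle err 0.26
```

>>> apply_moves([
  [0,0,-10,0.17,1,-0.02,-1],
  [0,0,-10,0,1,-0.02,-1],
  [0,0,-10,-0.18,1,-0.02,-1],
  [0,0,-10,-0.35,0.95,-0.02,-1],
  [0,0,-10,-0.5,0.86,-0.02,-1],
  [0,0,-10,-0.65,0.77,-0.02,-1],
  [0,0,-10,-0.78,0.64,-0.02,-1],
  [0,0,-10,-0.87,0.5,-0.02,-1],
  [0,0,-10,-0.95,0.34,-0.02,-1],
  [0,0,-10,-1,0.17,-0.02,-1],
])

```text
t: 10.2
ee_pos: [0.5509, -0.0086, 0.1861]
eef_rot: [[-0.052, -0.999, 0.001], [-0.999, 0.052, 0.0], [-0.0, -0.001, -1.0]]
wrist_force: [0.1, 0.2, 1.3]
opening: 0.0852
grasp_force: 0.0
```

>>> apply_moves([
  [0,0,-10,-1,0,-0.02,-1],
  [0,0,-10,-1,-0.18,-0.02,-1],
  [0,0,-10,-0.94,-0.35,-0.02,-1],
  [0,0,-10,-0.87,-0.5,-0.02,-1],
  [0,0,-10,-0.77,-0.65,-0.02,-1],
  [0,0,-10,-0.64,-0.77,-0.02,-1],
  [0,-7.5,-0.2,-0.1,-0.02,0.1,-1],
  [0,-7.5,-0.2,-0.07,-0.02,0.1,-1],
  [0,-7.5,-0.2,-0.03,-0.02,0.1,-1],
  [0,-7.5,-0.2,0,-0.02,0.1,-1],
])

```text
t: 11.45
ee_pos: [0.5568, 0.1778, 0.1791]
eef_rot: [[0.731, -0.537, -0.421], [-0.462, -0.843, 0.275], [-0.502, -0.006, -0.865]]
wrist_force: [-1.2, 0.9, 0.7]
opening: 0.0854
grasp_force: 0.0
```

Run:
```python
from h import *
import cv2
s=ctrl.read_state(); print(s["ee_pos"],s["qpos"],s["qvel"].round(2))
X=np.array([np.cos(2.57),np.sin(2.57),0]); z=.5*X-.866*Z
g=np.array([.517,.202,.083])+.024*z
plan(g,tool(237.3,-30),5)
T=viewer.snapshot("top"); S=viewer.snapshot("side")
a=cv2.resize(T[100:230,110:270],(480,390),interpolation=cv2.INTER_CUBIC); b=S[90:350,80:400]
cv2.imwrite("pics/e1.png",np.hstack([a,cv2.copyMakeBorder(b,0,130,0,0,cv2.BORDER_CONSTANT)])[:,:,::-1])
```

```text
[0.55684447 0.17784742 0.17911381] [ 0.35219871  0.49268049  0.15382591 -0.41464188 -1.5665868   0.72568182] [-0.47  0.55  0.69 -0.67 -0.98  0.44]
[-0.0, 0.0, 0.1, 0.05, 0.01, 0.87]
[-0.0, 0.0, 0.1, 0.06, 0.01, 0.87]
[-0.0, 0.0, 0.1, 0.05, 0.01, 0.87]
[-0.0, 0.0, 0.1, 0.06, 0.02, 0.87]
[-0.0, 0.0, 0.1, 0.05, 0.01, 0.87]
t 11.45 end [0.5069 0.2084 0.0622] angle err 0.31
```

View pics/e1.png

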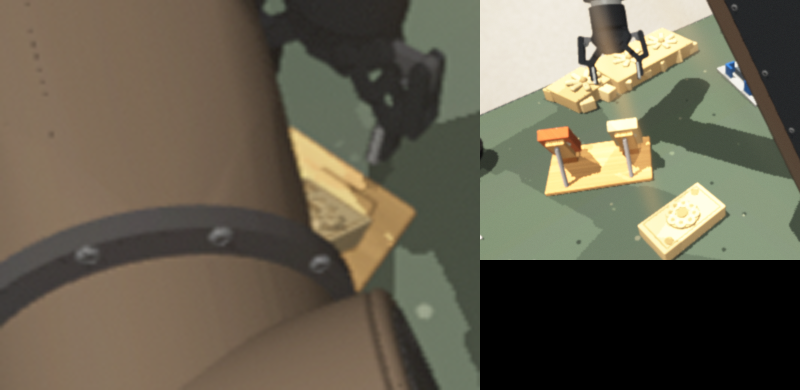

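>>> apply_moves([
  [0,0,0.1,0.05,0.01,0.6,-1],
  [0,0,0.1,0.05,0.01,0.6,-1],
  [0,0,0.1,0.05,0.01,0.6,-1],
  [0,0,0.1,0.05,0.01,0.4,-1],
  [0,0,0,0,0,0,-1],
  [0,0,0,0,0,0,-1],
  [0,0,0,0,0,0,-1],
  [0,0,0,0,0,0,-1],
  [0,0,0,0,0,0,-1],
  [0,0,0,0,0,0,-1],
])

```text
t: 12.8
ee_pos: [0.5324, 0.1917, 0.1172]
eef_rot: [[0.727, -0.544, -0.42], [-0.471, -0.839, 0.272], [-0.5, -0.0, -0.866]]
wrist_force: [-0.0, -0.2, 0.0]
opening: 0.0857
grasp_force: 0.0
```

Run:
```python
from h import *
X=np.array([np.cos(2.57),np.sin(2.57),0]); z=.5*X-.866*Z
g=np.array([.517,.202,.083])+.024*z
plan(g,tool(237.3,-30),4)
```

```text
[-0.0, -0.0, -0.0, 0.01, -0.0, 0.52]
[-0.0, -0.0, -0.0, 0.01, -0.0, 0.53]
[-0.0, -0.0, -0.0, 0.0, -0.01, 0.52]
[-0.0, -0.0, -0.0, 0.01, 0.0, 0.53]
t 12.8 end [0.5068 0.2086 0.0621] angle err 0.23
```

>>> apply_moves([
  [0,0,0,0.01,0,0.5,-1],
  [0,0,0,0.01,0,0.5,-1],
  [0,0,0,0.01,0,0.5,-1],
  [0,0,0,0,0,0.4,-1],
  [0,0,0,0,0,0.2,-1],
  [0,0,0,0,0,0,-1],
  [0,0,0,0,0,0,-1],
  [0,0,0,0,0,0,-0.6],
  [0,0,0,0,0,0,-0.3],
  [0,0,0,0,0,0,0],
], force=70)

```text
t: 14.05
ee_pos: [0.5072, 0.2084, 0.0627]
eef_rot: [[0.728, -0.543, -0.419], [-0.47, -0.839, 0.272], [-0.499, -0.001, -0.866]]
wrist_force: [1.5, -0.1, 5.2]
opening: 0.061
grasp_force: 76.9
```

>>> apply_moves([
  [0,0,0,0,0,0,0],
  [0,0,0,0,0,0,0],
  [0,0,0,0,0,0,0],
  [0,0,0,0,0,0,0],
  [0,0,0,0,0,0,0],
  [0,0,0,0,0,0,0],
  [0,0,0,0,0,0,0],
  [0,0,0,0,0,0,0],
  [0,0,0,0,0,0,0],
  [0,0,0,0,0,0,0],
])

```text
t: 15.3
ee_pos: [0.5072, 0.2084, 0.0627]
eef_rot: [[0.728, -0.543, -0.419], [-0.47, -0.839, 0.272], [-0.499, -0.001, -0.867]]
wrist_force: [1.2, -0.5, 6.0]
opening: 0.0612
grasp_force: 76.9
```

Run:
```python
from h import *
s=ctrl.read_state(); print(s["ee_pos"],s["wrist_force"],s["torque"],s["opening"],s["qpos"])
```

```text
[0.50719667 0.20837677 0.06274243] [ 1.23794323 -0.48089016  5.9922045 ] [-0.63626913 -0.92255504 -0.00337207] 0.06115006877506309 [ 0.41980425  0.54322241 -0.04839625 -0.44850553 -1.30982868  0.76740241]
```

Run:
```python
from h import *
s=dict(ctrl.read_state()); p=s["ee_pos"]
d=s["eef_rot"].T@(p-np.array([.517,.202,.083])); print("d tool",d)
a=plan(p+[0,0,.12],s["eef_rot"],6,start=s)
R=tool(257-0,30); d[1]=0
t=np.array([.54,.06,.20])+R@d
b=plan(t,R,9,start=a); print(t)
```

```text
d tool [-2.22053618e-05 -5.96607485e-06  2.33909626e-02]
[0.0, 0.0, 0.0, -0.33, -0.0, -0.58]
[0.0, 0.0, 0.0, -0.34, -0.0, -0.58]
[0.0, 0.0, 0.0, -0.33, -0.0, -0.57]
[0.0, 0.0, 0.0, -0.33, -0.0, -0.58]
[0.0, 0.0, 0.0, -0.33, -0.0, -0.58]
[0.0, 0.0, 0.0, -0.34, -0.0, -0.58]
t 15.3 end [0.5071 0.2083 0.1829] angle err 0.0
[-0.0, 6.6, -2.3, 0.39, 0.38, -0.21]
[-0.0, 6.6, -2.3, 0.39, 0.4, -0.17]
[-0.0, 6.6, -2.3, 0.4, 0.41, -0.12]
[-0.0, 6.6, -2.3, 0.38, 0.43, -0.07]
[-0.0, 6.6, -2.3, 0.38, 0.44, -0.03]
[-0.0, 6.6, -2.3, 0.36, 0.46, 0.01]
[-0.0, 6.6, -2.3, 0.34, 0.47, 0.05]
[-0.0, 6.6, -2.3, 0.31, 0.48, 0.09]
[-0.0, 6.6, -2.3, 0.28, 0.5, 0.13]
t 0 end [0.5514 0.0573 0.1797] angle err 0.17
[0.55137699 0.05737342 0.17973173]
```

>>> apply_moves([
  [0,0,0,-0.1,0,-0.17,0],
  [0,0,0,-0.2,0,-0.35,0],
  [0,0,0,-0.3,0,-0.52,0],
  [0,0,0,-0.35,0,-0.6,0],
  [0,0,0,-0.35,0,-0.6,0],
  [0,0,0,-0.35,0,-0.6,0],
  [0,0,0,-0.35,0,-0.6,0],
  [0,0,0,0,0,0,0],
  [0,0,0,0,0,0,0],
  [0,0,0,0,0,0,0],
])

```text
t: 16.55
ee_pos: [0.5057, 0.2085, 0.1805]
eef_rot: [[0.726, -0.544, -0.421], [-0.471, -0.839, 0.271], [-0.501, 0.001, -0.865]]
wrist_force: [0.1, 0.1, -4.2]
opening: 0.0611
grasp_force: 76.3
```

>>> apply_moves([
  [0,6.6,-2.3,0.39,0.38,-0.21,0],
  [0,6.6,-2.3,0.39,0.4,-0.17,0],
  [0,6.6,-2.3,0.4,0.41,-0.12,0],
  [0,6.6,-2.3,0.38,0.43,-0.07,0],
  [0,6.6,-2.3,0.38,0.44,-0.03,0],
  [0,6.6,-2.3,0.36,0.46,0,0],
  [0,6.6,-2.3,0.34,0.47,0.05,0],
  [0,6.6,-2.3,0.31,0.48,0.09,0],
  [0,6.6,-2.3,0.28,0.5,0.13,0],
  [0,0,0,0,0,0,0],
])

```text
t: 17.8
ee_pos: [0.5552, 0.0564, 0.1844]
eef_rot: [[0.857, -0.25, 0.452], [-0.221, -0.968, -0.117], [0.467, 0.001, -0.884]]
wrist_force: [0.3, -2.1, -3.5]
opening: 0.061
grasp_force: 77.3
```

Run:
```python
from h import *
import cv2
S=viewer.snapshot("side"); T=viewer.snapshot("top")
s=ctrl.read_state(); print(s["ee_pos"],s["eef_rot"].tolist(),s["opening"],s["wrist_force"],s["qvel"].round(2))
d=np.array([0,0,.0234]); c=s["ee_pos"]-s["eef_rot"]@d
u,v=proj(c,"side")[0].round().astype(int); u2,v2=proj(c,"top")[0].round().astype(int); print(u,v,u2,v2)
o=(max(u-50,0),max(v-40,0)); o2=(u2-40,v2-50)
a=cv2.resize(S[o[1]:o[1]+100,o[0]:o[0]+100],(400,400),interpolation=cv2.INTER_CUBIC); b=cv2.resize(T[o2[1]:o2[1]+100,o2[0]:o2[0]+100],(400,400),interpolation=cv2.INTER_CUBIC)
cv2.imwrite("pics/f1.png",np.hstack([a,b])[:,:,::-1]); print(o,o2)
```

```text
[0.55670672 0.0574074  0.18541578] [[0.8557486226091818, -0.25259870369985626, 0.45153979867962923], [-0.22470732691961762, -0.9675673636062755, -0.11541236551011896], [0.46604818649054736, -0.002700328341770021, -0.884755218179423]] 0.061093478362552585 [-0.24221485 -0.75160281 -2.82358637] [ 0.01  0.01  0.03 -0.01  0.   -0.  ]
263 147 272 146
(np.int64(213), np.int64(107)) (np.int64(232), np.int64(96))
```

View pics/f1.png

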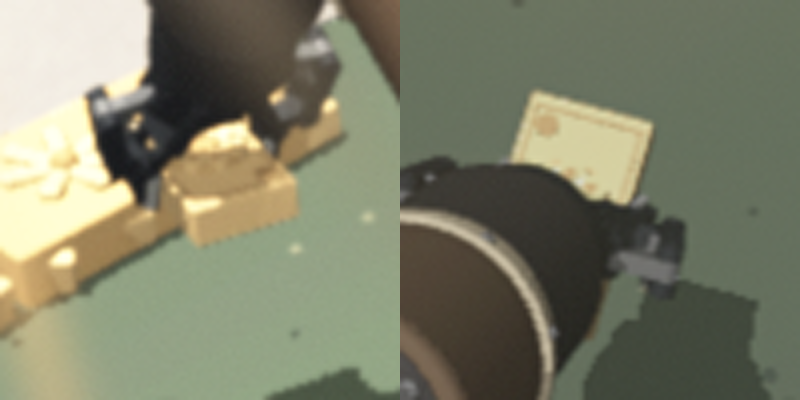

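Run:
```python
from h import *
s=ctrl.read_state(); R=s["eef_rot"];p=s["ee_pos"]
os,ot=(213,107),(232,96)
ws=px([(190,212),(293,183),(297,213),(200,247)],4,os); wt=px([(135,92),(253,123)],4,ot)
Ls=np.array([(55,-31,12),(55,31,12),(55,31,-12),(55,-31,-12)])/1000; Lt=np.array([(-55,-31,12),(-55,31,12)])/1000
def N(th): # tile axes in tool: z_tool=-sin th x_t - cos th n
    c,q=np.cos(th),np.sin(th); return np.array([[-c,0,q],[0,1,0],[-q,0,-c]])
f0=lambda c,th,yw:np.r_[(proj(Ls@(Rz(yw)@R@N(th)).T+c,"side")-ws).ravel(),(proj(Lt@(Rz(yw)@R@N(th)).T+c,"top")-wt).ravel()]
r=least_squares(lambda v:f0(v[:3],v[3],v[4]),list(p-R@[0,0,.0234])+[.5,0]); 
print(r.x,r.fun.round(1)); print("tool frame offset of centre",R.T@(r.x[:3]-p), "th",np.degrees(r.x[3]),"yaw",np.degrees(r.x[4]))
M=R@N(r.x[3]); print("x_t",M[:,0],"n",M[:,2])
```

```text
[0.54412875 0.05985145 0.19431612 0.64655084 0.01131473] [-0.1 -0.5  0.2 -1.2  0.8  1.2 -0.7  0.8 -0.2 -0.1  0.1 -0.2]
tool frame offset of centre [-0.00716479  0.00078836 -0.01383615] th 37.044634636941204 yaw 0.6482864057232957
x_t [-0.95505411  0.24888253  0.16102525] n [ 0.15513071 -0.04325373  0.98694659]
```

Run:
```python
from h import *
s=ctrl.read_state(); R=s["eef_rot"];p=s["ee_pos"]
os,ot=(213,107),(232,96)
ws=px([(190,212),(293,183),(297,213),(200,247)],4,os); wt=px([(135,92),(253,123)],4,ot)
Ls=np.array([(55,-31,12),(55,31,12),(55,31,-12),(55,-31,-12)])/1000; Lt=np.array([(-55,-31,12),(-55,31,12)])/1000
def N(th):
    c,q=np.cos(th),np.sin(th); return np.array([[-c,0,q],[0,1,0],[-q,0,-c]])
f0=lambda c,th,yw:np.r_[(proj(Ls@(Rz(yw)@R@N(th)).T+c,"side")-ws).ravel(),(proj(Lt@(Rz(yw)@R@N(th)).T+c,"top")-wt).ravel()]
for th in (26,30,34):
    r=least_squares(lambda v:f0(v[:3],np.radians(th),v[3]),list(p-R@[0,0,.0234])+[0]); 
    print(th,r.cost,(R.T@(r.x[:3]-p)).round(4),np.degrees(r.x[3]).round(1),r.fun.round(1))
c=p-R@[0,0,.0234]
print(((proj(Ls@(R@N(.5236)).T+c,"side")-os)*4).round(), ((proj(Lt@(R@N(.5236)).T+c,"top")-ot)*4).round())
```

```text
26 3.7244793619790375 [-0.0057  0.0012 -0.03  ] -2.0 [ 0.1 -0.3  1.3 -0.5  0.9  1.1 -1.2  0.1 -0.6 -1.2  0.1  0.3]
30 2.982202600012882 [-0.0064  0.0009 -0.0246] -1.2 [ 0.1 -0.4  0.9 -0.8  0.9  1.2 -1.1  0.4 -0.5 -0.8  0.1  0.2]
34 2.514286128756886 [-0.0069  0.0008 -0.0187] -0.2 [-0.  -0.5  0.6 -1.   0.8  1.2 -0.8  0.6 -0.3 -0.4  0.1 -0. ]
[[185. 201.]
 [290. 170.]
 [294. 207.]
 [190. 239.]] [[130.  74.]
 [252. 107.]]
```

```bash
cat >> h.py <<'E'
OFF=np.array([-.005,.0005,-.024])
E
python3 - <<'E'
from h import *
R=tool(256.7,30)
for z in (.10,.044): print(np.array([.5373,-.228,z])-R@OFF)
plan(np.array([.5373,-.228,.10])-R@OFF,R,12)
E
```

```text
[ 0.55330716 -0.23127015  0.08171539]
[ 0.55330716 -0.23127015  0.02571539]
[0.0, 0.2, -0.1, 0.04, 0.78, 0.34]
[0.0, 0.2, -0.1, 0.03, 0.78, 0.35]
[0.0, 0.2, -0.1, 0.04, 0.78, 0.34]
[0.0, 0.2, -0.1, 0.03, 0.78, 0.34]
[0.0, 0.2, -0.1, 0.02, 0.78, 0.35]
[0.0, 0.2, -0.1, 0.03, 0.78, 0.34]
[0.0, 0.2, -0.1, 0.02, 0.77, 0.34]
[0.0, 0.2, -0.1, 0.02, 0.78, 0.35]
[0.0, 0.2, -0.1, 0.02, 0.78, 0.34]
[0.0, 0.2, -0.1, 0.01, 0.78, 0.35]
[0.0, 0.2, -0.1, 0.02, 0.78, 0.34]
[0.0, 0.2, -0.1, 0.01, 0.78, 0.34]
t 17.9 end [ 0.5534 -0.2312  0.0819] angle err 0.54
```

>>> apply_moves([
  [0,0.2,-0.1,0.03,0.78,0.34,0],
  [0,0.2,-0.1,0.03,0.78,0.34,0],
  [0,0.2,-0.1,0.03,0.78,0.34,0],
  [0,0.2,-0.1,0.03,0.78,0.34,0],
  [0,0.2,-0.1,0.03,0.78,0.34,0],
  [0,0.2,-0.1,0.03,0.78,0.34,0],
  [0,0.2,-0.1,0.02,0.78,0.34,0],
  [0,0.2,-0.1,0.02,0.78,0.34,0],
  [0,0.2,-0.1,0.02,0.78,0.34,0],
  [0,0.2,-0.1,0.02,0.78,0.34,0],
])

```text
t: 19.15
ee_pos: [0.5686, -0.1855, 0.1336]
eef_rot: [[0.869, -0.234, 0.436], [-0.209, -0.972, -0.107], [0.449, 0.002, -0.894]]
wrist_force: [0.3, 0.2, -2.8]
opening: 0.0608
grasp_force: 77.3
```

>>> apply_moves([
  [0,0.2,-0.1,0.02,0.78,0.34,0],
  [0,0.2,-0.1,0.02,0.78,0.34,0],
  [0,0,0,0,0,0,0],
  [0,0,0,0,0,0,0],
  [0,0,0,0,0,0,0],
  [0,0,0,0,0,0,0],
  [0,0,0,0,0,0,0],
  [0,0,0,0,0,0,0],
  [0,0,0,0,0,0,0],
  [0,0,0,0,0,0,0],
])

```text
t: 20.4
ee_pos: [0.5662, -0.2328, 0.1196]
eef_rot: [[0.871, -0.228, 0.436], [-0.204, -0.974, -0.103], [0.448, 0.001, -0.894]]
wrist_force: [-0.6, -0.4, -3.4]
opening: 0.0609
grasp_force: 77.2
```

Run:
```python
from h import *
import cv2
s=ctrl.read_state(); print(s["ee_pos"],s["eef_rot"].tolist(),s["opening"],s["wrist_force"],s["torque"])
T=viewer.snapshot("top");S=viewer.snapshot("side")
a=cv2.resize(T[120:240,360:480],(480,480),interpolation=cv2.INTER_CUBIC)
b=cv2.resize(S[100:220,310:390],(320,480),interpolation=cv2.INTER_CUBIC)
cv2.imwrite("pics/g1.png",np.hstack([a,b])[:,:,::-1])
```

```text
[ 0.56618638 -0.23279497  0.11964649] [[0.8706805151428344, -0.2284062313433489, 0.4355984779979576], [-0.20394332401799398, -0.9735656593117693, -0.10284467704908964], [0.4475740845257912, 0.0007074548527172727, -0.89424657582153]] 0.06086336880571434 [-0.60181142 -0.39795356 -3.41548194] [ 0.46039285  1.8365984  -0.00699988]
```

View pics/g1.png

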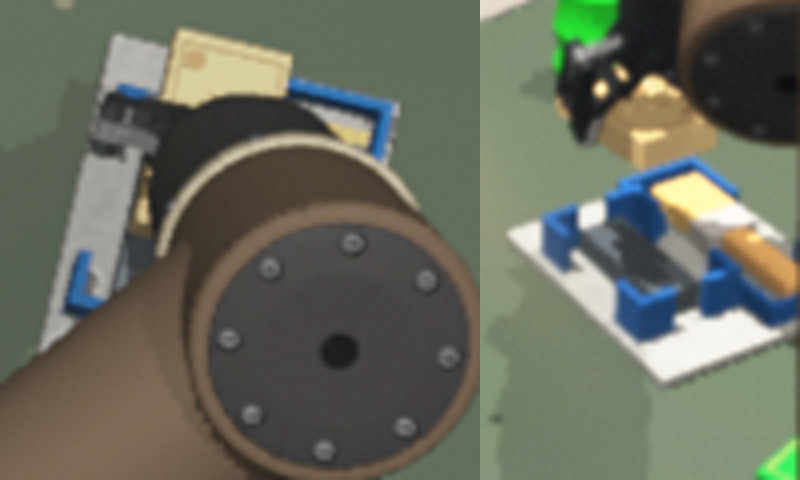

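Run:
```python
from h import *
s=ctrl.read_state(); R=s["eef_rot"];p=s["ee_pos"]; print(s["qpos"])
ws=px([(152,140),(236,125),(235,150),(160,170)],4,(310,100)); wt=px([(180,28),(293,55)],4,(360,120))
Ls=np.array([(55,-31,12),(55,31,12),(55,31,-12),(55,-31,-12)])/1000; Lt=np.array([(-55,-31,12),(-55,31,12)])/1000
def N(th):
    c,q=np.cos(th),np.sin(th); return np.array([[-c,0,q],[0,1,0],[-q,0,-c]])
f0=lambda c,th,yw:np.r_[(proj(Ls@(Rz(yw)@R@N(th)).T+c,"side")-ws).ravel(),(proj(Lt@(Rz(yw)@R@N(th)).T+c,"top")-wt).ravel()]
for th in (26,30,34,38):
    r=least_squares(lambda v:f0(v[:3],np.radians(th),v[3]),list(p-R@[0,0,.0234])+[0]); 
    print(th,r.cost.round(1),(R.T@(r.x[:3]-p)).round(4),np.degrees(r.x[3]).round(1),r.fun.round(1))
# next: rotate 180 about world z, tool tilt -30
a=plan([.55,-.20,.22],R,3,start=s)
```

```text
[-0.18255023  0.1395559  -0.95053179  0.90863527 -0.02797485  0.619772  ]
26 3.8 [-0.0051 -0.0027 -0.0314] -3.4 [ 1.1  0.5  0.3 -1.4  0.   0.2 -1.1  0.9 -0.2 -1.1  0.1  0.8]
30 3.5 [-0.0051 -0.0009 -0.0248] -3.1 [ 1.   0.4  0.1 -1.6  0.1  0.3 -0.9  1.  -0.1 -0.9 -0.   0.7]
34 3.3 [-0.005   0.0011 -0.0177] -2.6 [ 0.9  0.3 -0.2 -1.7  0.1  0.3 -0.7  1.2  0.1 -0.7 -0.1  0.6]
38 3.4 [-0.0047  0.0034 -0.0101] -2.1 [ 0.8  0.2 -0.6 -1.8  0.2  0.3 -0.5  1.2  0.2 -0.5 -0.2  0.5]
[0.0, 0.0, 0.0, 0.27, -0.31, -1.11]
[0.0, 0.0, 0.0, 0.27, -0.32, -1.12]
[0.0, 0.0, 0.0, 0.26, -0.31, -1.11]
t 20.5 end [ 0.5499 -0.1999  0.2199] angle err 0.0
```

Run:
```python
from h import *
s=ctrl.read_state(); 
a=plan([.55,-.21,.22],tool(256.7,0),9)
```

```text
[0.0, -3.0, 0.0, 0.1, -0.07, -0.37]
[0.0, -3.0, 0.0, 0.07, -0.07, -0.37]
[0.0, -3.0, 0.0, 0.06, -0.06, -0.37]
[0.0, -3.0, 0.0, 0.04, -0.07, -0.38]
[0.0, -3.0, 0.0, 0.02, -0.07, -0.38]
[0.0, -3.0, 0.0, -0.0, -0.07, -0.38]
[0.0, -3.0, 0.0, -0.02, -0.07, -0.38]
[0.0, -3.0, 0.0, -0.04, -0.07, -0.38]
[0.0, -3.0, 0.0, -0.07, -0.06, -0.37]
t 20.5 end [ 0.5498 -0.2101  0.2199] angle err 0.43
```

>>> apply_moves([
  [0,-3,0,0.1,-0.07,-0.37,0],
  [0,-3,0,0.07,-0.07,-0.37,0],
  [0,-3,0,0.06,-0.07,-0.37,0],
  [0,-3,0,0.04,-0.07,-0.38,0],
  [0,-3,0,0.02,-0.07,-0.38,0],
  [0,-3,0,0,-0.07,-0.38,0],
  [0,-3,0,-0.02,-0.07,-0.38,0],
  [0,-3,0,-0.04,-0.07,-0.38,0],
  [0,-3,0,-0.07,-0.07,-0.37,0],
  [0,0,0,0,0,0,0],
])

```text
t: 21.75
ee_pos: [0.554, -0.2323, 0.2205]
eef_rot: [[0.968, -0.248, 0.042], [-0.246, -0.968, -0.048], [0.053, 0.036, -0.998]]
wrist_force: [-0.2, 0.2, -3.5]
opening: 0.0609
grasp_force: 77.5
```

Run:
```python
from h import *
s=ctrl.read_state(); print(s["qpos"],s["qvel"].round(2))
a=plan(s["ee_pos"],s["eef_rot"]@Rn.from_euler("z",90,degrees=True).as_matrix(),9)
b=plan(s["ee_pos"],tool(76.7),9,start=a)
R=tool(76.7,30); t=np.array([.5373,-.228,.13])-R@OFF; print(t)
b=plan(t,R,6,start=b)
```

```text
[-0.04221755  0.21048029 -0.24284128  0.05221506 -1.07384345  1.33919156] [-0.   -0.01 -0.06 -0.    0.05 -0.01]
[-0.0, 0.0, 10.0, 0.0, 0.0, 0.0]
[-0.0, 0.0, 10.0, 0.0, 0.0, 0.0]
[-0.0, 0.0, 10.0, 0.0, 0.0, 0.0]
[-0.0, 0.0, 10.0, 0.0, 0.0, 0.0]
[-0.0, 0.0, 10.0, 0.0, 0.0, 0.0]
[-0.0, 0.0, 10.0, 0.0, 0.0, 0.0]
[-0.0, 0.0, 10.0, 0.0, 0.0, 0.0]
[-0.0, 0.0, 10.0, 0.0, 0.0, 0.0]
[-0.0, 0.0, 10.0, 0.0, 0.0, 0.0]
t 21.75 end [ 0.554  -0.2323  0.2205] angle err 0.0
[-0.4, 0.1, 9.9, 0.0, 0.0, 0.0]
[-0.4, 0.1, 9.9, 0.0, 0.0, 0.0]
[-0.4, 0.1, 9.9, 0.0, 0.0, 0.0]
[-0.4, 0.1, 9.9, 0.0, 0.0, 0.0]
[-0.4, 0.1, 9.9, 0.0, 0.0, 0.0]
[-0.4, 0.1, 9.9, 0.0, 0.0, 0.0]
[-0.4, 0.1, 9.9, 0.0, 0.0, 0.0]
[-0.4, 0.1, 9.9, 0.0, 0.0, 0.0]
[-0.4, 0.1, 9.9, 0.0, 0.0, 0.0]
t 0 end [ 0.554  -0.2323  0.2205] angle err 0.41
[ 0.52129284 -0.22472985  0.11171539]
[-0.1, 5.0, -0.0, 0.19, 0.0, 0.6]
[-0.1, 5.0, -0.0, 0.13, 0.0, 0.62]
[-0.1, 5.0, -0.0, 0.08, 0.0, 0.63]
[-0.1, 5.0, -0.0, 0.03, 0.0, 0.63]
[-0.1, 5.0, -0.0, -0.03, -0.0, 0.63]
[-0.1, 5.0, -0.0, -0.09, -0.0, 0.63]
t 0 end [ 0.5214 -0.2246  0.1117] angle err 0.4
```

>>> apply_moves([
  [0,0,10,0,0,0,0],
  [0,0,10,0,0,0,0],
  [0,0,10,0,0,0,0],
  [0,0,10,0,0,0,0],
  [0,0,10,0,0,0,0],
  [0,0,10,0,0,0,0],
  [0,0,10,0,0,0,0],
  [0,0,10,0,0,0,0],
  [0,0,10,0,0,0,0],
  [0,0,10,0,0,0,0],
])

```text
t: 23.0
ee_pos: [0.5522, -0.2322, 0.2193]
eef_rot: [[-0.418, -0.908, 0.041], [-0.908, 0.416, -0.048], [0.026, -0.057, -0.998]]
wrist_force: [0.5, 0.6, -2.9]
opening: 0.0607
grasp_force: 77.4
```

>>> apply_moves([
  [0,0,10,0,0,0,0],
  [0,0,10,0,0,0,0],
  [0,0,10,0,0,0,0],
  [0,0,10,0,0,0,0],
  [0,0,10,0,0,0,0],
  [0,0,10,0,0,0,0],
  [0,0,10,0,0,0,0],
  [0,0,9,0,0,0,0],
  [0,0,0,0,0,0,0],
  [0,0,0,0,0,0,0],
])

```text
t: 24.25
ee_pos: [0.5524, -0.2322, 0.2198]
eef_rot: [[-0.973, 0.228, 0.04], [0.226, 0.973, -0.048], [-0.05, -0.037, -0.998]]
wrist_force: [0.1, -0.6, -3.2]
opening: 0.0611
grasp_force: 77.4
```

Run:
```python
from h import *
s=ctrl.read_state(); print(s["qpos"],s["qvel"].round(2))
R=tool(76.7,30); t=np.array([.5373,-.228,.11])-R@OFF; print(t)
b=plan(t,R,7)
```

```text
[-0.04226473  0.20954618 -0.24572858  0.05233142 -1.07365472 -1.78154632] [ 0.   -0.    0.01 -0.   -0.01 -0.01]
[ 0.52129284 -0.22472985  0.09171539]
[-0.3, 4.7, -0.1, 0.18, 0.02, 0.6]
[-0.3, 4.7, -0.1, 0.14, 0.02, 0.62]
[-0.3, 4.7, -0.1, 0.08, 0.02, 0.62]
[-0.3, 4.7, -0.1, 0.03, 0.02, 0.63]
[-0.3, 4.7, -0.1, -0.02, 0.01, 0.62]
[-0.3, 4.7, -0.1, -0.07, 0.01, 0.63]
[-0.3, 4.7, -0.1, -0.13, 0.0, 0.62]
t 24.25 end [ 0.5213 -0.2248  0.0916] angle err 0.31
```

>>> apply_moves([
  [-0.3,4.7,-0.1,0.18,0.02,0.6,0],
  [-0.3,4.7,-0.1,0.14,0.02,0.62,0],
  [-0.3,4.7,-0.1,0.08,0.02,0.62,0],
  [-0.3,4.7,-0.1,0.03,0.02,0.62,0],
  [-0.3,4.7,-0.1,-0.02,0.01,0.62,0],
  [-0.3,4.7,-0.1,-0.07,0.01,0.62,0],
  [-0.3,4.7,-0.1,-0.13,0,0.62,0],
  [0,0,0,0,0,0,0],
  [0,0,0,0,0,0,0],
  [0,0,0,0,0,0,0],
])

```text
t: 25.5
ee_pos: [0.5225, -0.2249, 0.094]
eef_rot: [[-0.845, 0.227, -0.484], [0.197, 0.974, 0.114], [0.497, 0.001, -0.868]]
wrist_force: [0.8, 0.4, -2.8]
opening: 0.0611
grasp_force: 77.4
```

Run:
```python
from h import *
import cv2
s=ctrl.read_state(); R=s["eef_rot"];p=s["ee_pos"]; print(s["qpos"],p,s["qvel"].round(2))
T=viewer.snapshot("top");S=viewer.snapshot("side")
cv2.imwrite("pics/T2.png",T[:,:,::-1]);cv2.imwrite("pics/S2.png",S[:,:,::-1])
a=cv2.resize(T[130:230,370:470],(400,400),interpolation=cv2.INTER_CUBIC)
b=cv2.resize(S[110:210,310:410],(400,400),interpolation=cv2.INTER_CUBIC)
cv2.imwrite("pics/i1.png",np.hstack([a,b])[:,:,::-1])
Rt=tool(76.7,30)
for z in (.06,.044): b=plan(np.array([.5373,-.228,z])-Rt@OFF,Rt,4)
```

```text
[-0.10601902  0.62174664  0.02609747 -0.06215348 -1.49227456 -1.67239209] [ 0.52246976 -0.22486472  0.09396171] [-0. -0. -0. -0. -0. -0.]
[-0.0, 0.0, 0.0, -0.21, -0.0, 0.38]
[-0.0, 0.0, 0.0, -0.21, -0.0, 0.38]
[-0.0, 0.0, 0.0, -0.21, -0.01, 0.38]
[-0.0, 0.0, 0.0, -0.21, 0.0, 0.39]
t 25.6 end [ 0.5213 -0.2248  0.0416] angle err 0.23
[-0.0, 0.0, 0.0, -0.28, -0.0, 0.5]
[-0.0, 0.0, 0.0, -0.27, -0.0, 0.49]
[-0.0, 0.0, 0.0, -0.28, -0.01, 0.5]
[-0.0, 0.0, 0.0, -0.27, 0.0, 0.5]
t 25.6 end [ 0.5212 -0.2247  0.0257] angle err 0.23
```

View pics/i1.png

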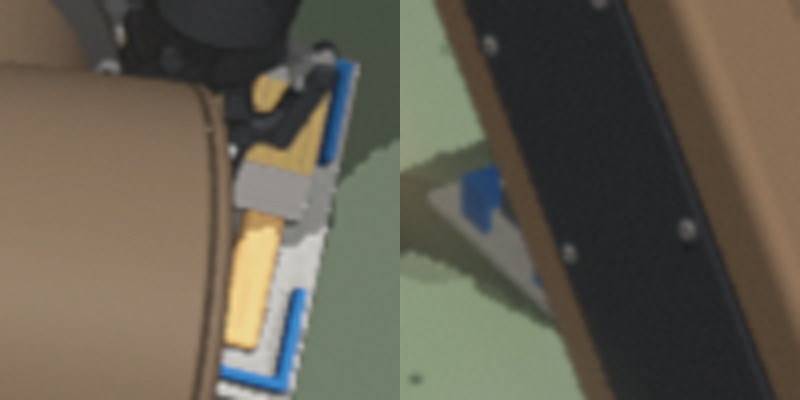

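Run:
```python
from h import *
W=px([(239,347),(262,212),(290,392)],4,(370,130))
c=viewer.camera_model("top")
def bp(w,z):
    r=c["rotation"]@np.array([(w[0]-c["cx"])/c["fx"],-(w[1]-c["cy"])/c["fy"],-1]); return c["xyz"]+r*(z-c["xyz"][2])/r[2]
A=[bp(W[0],.026),bp(W[1],.026),bp(W[2],.01)]
for a in A: print(a, Rz(.232)[:2,:2]@(a[:2]-[.529,-.263]))
```

```text
[ 0.4389212  -0.29196142  0.026     ] [-0.08100652 -0.04889682]
[ 0.51844015 -0.30772123  0.026     ] [ 5.56459184e-06 -4.59510485e-02]
[ 0.41546887 -0.32487981  0.01      ] [-0.09626178 -0.08632553]
```

>>> apply_moves([
  [0,0,0,-0.2,0,0.3,0],
  [0,0,0,-0.25,0,0.4,0],
  [0,0,0,-0.25,0,0.4,0],
  [0,0,0,-0.21,0,0.36,0],
  [0,0,0,0,0,0.2,0],
  [0,0,0,0,0,0,0],
  [0,0,0,0,0,0,0],
  [0,0,0,0,0,0,0],
  [0,0,0,0,0,0,0],
  [0,0,0,0,0,0,0],
])

```text
t: 26.85
ee_pos: [0.5207, -0.2244, 0.0359]
eef_rot: [[-0.843, 0.228, -0.487], [0.197, 0.974, 0.115], [0.5, 0.001, -0.866]]
wrist_force: [-0.4, -0.8, -3.0]
opening: 0.0615
grasp_force: 77.4
```

Run:
```python
from h import *
s=ctrl.read_state(); print(s["wrist_force"],s["torque"],s["ee_pos"])
Rt=tool(76.7,30)
b=plan(np.array([.5373,-.228,.044])-Rt@OFF,Rt,6)
```

```text
[-0.42515697 -0.75109898 -3.0300048 ] [-0.49804433 -2.07106787  0.00707201] [ 0.52068284 -0.22442367  0.03590314]
[-0.0, -0.0, 0.0, -0.03, -0.0, 0.05]
[-0.0, -0.0, 0.0, -0.03, -0.0, 0.04]
[-0.0, -0.0, 0.0, -0.03, -0.0, 0.05]
[-0.0, -0.0, 0.0, -0.04, -0.0, 0.05]
[-0.0, -0.0, 0.0, -0.03, -0.0, 0.05]
[-0.0, -0.0, 0.0, -0.03, -0.01, 0.04]
t 26.85 end [ 0.5213 -0.2249  0.0258] angle err 0.13
```

>>> apply_moves([
  [0,0,0,-0.04,0,0.05,0],
  [0,0,0,-0.04,0,0.05,0],
  [0,0,0,-0.03,0,0.05,0],
  [0,0,0,-0.03,0,0.05,0],
  [0,0,0,-0.03,0,0.05,0],
  [0,0,0,0,0,0,0],
  [0,0,0,0,0,0,0],
  [0,0,0,0,0,0,0],
  [0,0,0,0,0,0,0],
  [0,0,0,0,0,0,0],
])

```text
t: 28.1
ee_pos: [0.5212, -0.2245, 0.0267]
eef_rot: [[-0.843, 0.228, -0.487], [0.197, 0.974, 0.115], [0.5, 0.001, -0.866]]
wrist_force: [0.5, 0.8, -3.3]
opening: 0.0611
grasp_force: 77.4
```

>>> apply_moves([
  [0,0,0,-0.02,0,0.03,0],
  [0,0,0,-0.02,0,0.03,0],
  [0,0,0,-0.02,0,0.03,0],
  [0,0,0,0,0,0,0],
  [0,0,0,0,0,0,0],
  [0,0,0,0,0,0,0],
  [0,0,0,0,0,0,0],
  [0,0,0,0,0,0,0],
  [0,0,0,0,0,0,0],
  [0,0,0,0,0,0,0],
])

```text
t: 29.35
ee_pos: [0.5214, -0.2246, 0.0244]
eef_rot: [[-0.843, 0.228, -0.487], [0.197, 0.974, 0.114], [0.501, 0.001, -0.866]]
wrist_force: [-1.0, 2.6, 5.9]
opening: 0.0613
grasp_force: 78.3
```

Run:
```python
from h import *
s=ctrl.read_state(); print(s["wrist_force"],s["torque"],s["ee_pos"],s["t"])
```

```text
[-0.96295199  2.64771667  5.88743399] [ 0.51227913 -0.4580883  -0.28745871] [ 0.52135083 -0.22458467  0.02443091] 29.35
```

>>> apply_moves([
  [0,0,0,0,0,0,-0.5],
  [0,0,0,0,0,0,-0.6],
  [0,0,0,0,0,0,-0.7],
  [0,0,0,0,0,0,-0.7],
  [0,0,0,0,0,0,-0.7],
  [0,0,0,0,0,0,-0.7],
  [0,0,0,0,0,0,-0.7],
  [0,0,0,0,0,0,-0.7],
  [0,0,0,0,0,0,-0.7],
  [0,0,0,0,0,0,-0.7],
])

```text
t: 30.6
ee_pos: [0.5214, -0.2246, 0.0234]
eef_rot: [[-0.843, 0.228, -0.487], [0.197, 0.974, 0.115], [0.5, 0.001, -0.866]]
wrist_force: [-0.5, 0.7, 0.4]
opening: 0.0725
grasp_force: 0.0
```

>>> apply_moves([
  [0,0,0,0,0,-0.1,-0.7],
  [0,0,0,0,0,-0.2,-0.7],
  [0,0,0,0,0,-0.3,-0.7],
  [0,0,0,0,0,-0.5,-0.7],
  [0,0,0,0,0,-0.7,-0.7],
  [0,0,0,0,0,-1,-0.7],
  [0,0,0,0,0,-1,-0.7],
  [0,0,0,0,0,-1,-0.7],
  [0,0,0,0,0,-1,-0.7],
  [0,0,0,0,0,-1,-0.7],
])

```text
t: 31.85
ee_pos: [0.6215, -0.2482, 0.202]
eef_rot: [[-0.844, 0.228, -0.486], [0.197, 0.974, 0.114], [0.5, 0.001, -0.866]]
wrist_force: [-0.6, 1.0, 0.3]
opening: 0.0729
grasp_force: 0.0
```

Run:
```python
from h import *
s=ctrl.read_state(); print(s["qpos"])
plan([.45,-.55,.30],tool(76.7,0),12)
```

```text
[-0.12146588  0.70121571  0.43355546 -0.05645777 -1.82322346 -1.67868575]
[0.0, -2.5, 0.0, 0.37, -0.92, -0.1]
[0.0, -2.5, 0.0, 0.37, -0.93, -0.12]
[0.0, -2.5, 0.0, 0.36, -0.92, -0.13]
[0.0, -2.5, 0.0, 0.36, -0.93, -0.15]
[0.0, -2.5, 0.0, 0.35, -0.92, -0.16]
[0.0, -2.5, 0.0, 0.34, -0.93, -0.18]
[0.0, -2.5, 0.0, 0.33, -0.92, -0.19]
[0.0, -2.5, 0.0, 0.33, -0.93, -0.21]
[0.0, -2.5, 0.0, 0.32, -0.92, -0.22]
[0.0, -2.5, 0.0, 0.3, -0.93, -0.23]
[0.0, -2.5, 0.0, 0.3, -0.92, -0.25]
[0.0, -2.5, 0.0, 0.28, -0.93, -0.26]
t 31.85 end [ 0.45   -0.5501  0.2999] angle err 0.13
```

>>> apply_moves([
  [0,-2.5,0,0.37,-0.92,-0.15,-0.7],
  [0,-2.5,0,0.37,-0.92,-0.15,-0.7],
  [0,-2.5,0,0.36,-0.92,-0.15,-0.7],
  [0,-2.5,0,0.36,-0.92,-0.15,-0.7],
  [0,-2.5,0,0.35,-0.92,-0.15,-0.7],
  [0,-2.5,0,0.34,-0.92,-0.2,-0.7],
  [0,-2.5,0,0.33,-0.92,-0.2,-0.7],
  [0,-2.5,0,0.33,-0.92,-0.2,-0.7],
  [0,-2.5,0,0.32,-0.92,-0.2,-0.7],
  [0,-2.5,0,0.3,-0.92,-0.2,-0.7],
])

```text
t: 33.1
ee_pos: [0.4791, -0.4994, 0.2847]
eef_rot: [[-0.97, 0.228, -0.083], [0.227, 0.974, 0.019], [0.085, 0.0, -0.996]]
wrist_force: [0.4, 0.2, 0.3]
opening: 0.0728
grasp_force: 0.0
```

>>> apply_moves([
  [0,0,0,0.3,-0.9,-0.2,-0.7],
  [0,0,0,0.3,-0.9,-0.2,-0.7],
  [0,0,0,0.3,-0.5,-0.2,-0.7],
  [0,0,0,0,0,0,-0.7],
  [0,0,0,0,0,0,-0.7],
  [0,0,0,0,0,0,-0.7],
  [0,0,0,0,0,0,-0.7],
  [0,0,0,0,0,0,-0.7],
  [0,0,0,0,0,0,-0.7],
  [0,0,0,0,0,0,-0.7],
])

```text
t: 34.35
ee_pos: [0.4392, -0.5598, 0.3033]
eef_rot: [[-0.97, 0.228, -0.085], [0.227, 0.974, 0.021], [0.088, 0.001, -0.996]]
wrist_force: [-1.1, -0.7, 1.0]
opening: 0.0727
grasp_force: 0.0
```

Run:
```python
from h import *
import cv2
T=viewer.snapshot("top"); cv2.imwrite("pics/T3.png",T[:,:,::-1])
T0=cv2.imread("pics/top0.png")[:,:,::-1]
P=lambda L,z:proj(np.c_[np.array(L)/1000,[z]*len(L)]@Rz(-.232).T+[.529,-.263,0],"top")
hsv=cv2.cvtColor(T,cv2.COLOR_RGB2HSV)
m=((hsv[...,0]>10)&(hsv[...,0]<35)&(hsv[...,1]>50)&(hsv[...,2]>90)).astype(np.uint8)
n,l,st,ce=cv2.connectedComponentsWithStats(m)
c=viewer.camera_model("top")
def bp(w,z):
    r=c["rotation"]@np.array([(w[0]-c["cx"])/c["fx"],-(w[1]-c["cy"])/c["fy"],-1]); return c["xyz"]+r*(z-c["xyz"][2])/r[2]
for i in range(1,n):
    if st[i,4]>60 and 365<ce[i][0]<470 and 120<ce[i][1]<240:
        pts=np.argwhere(l==i)[:,::-1].astype(np.float32); r=cv2.minAreaRect(pts)
        b=cv2.boxPoints(r)
        for zz in(.056,.026):
            print(st[i],zz,"centre tray",(Rz(.232)[:2,:2]@(bp(r[0],zz)[:2]-[.529,-.263])).round(4),[(Rz(.232)[:2,:2]@(bp(q,zz)[:2]-[.529,-.263])).round(3).tolist() for q in b])
# red tile drift: image difference in its area
d=np.abs(T[110:170,120:190].astype(int)-T0[110:170,120:190]).max(2); print("red diff px",(d>60).sum())
```

```text
[ 386  145   36   53 1341] 0.056 centre tray [0.0005 0.0348] [[-0.058, 0.066], [0.058, 0.068], [0.059, 0.003], [-0.056, 0.003]]
[ 386  145   36   53 1341] 0.026 centre tray [0.0091 0.0306] [[-0.05, 0.063], [0.068, 0.064], [0.07, -0.002], [-0.048, -0.002]]
[429 149  24  25 427] 0.056 centre tray [ 0.0447 -0.0416] [[0.019, -0.018], [0.071, -0.02], [0.07, -0.065], [0.019, -0.063]]
[429 149  24  25 427] 0.026 centre tray [ 0.0546 -0.0479] [[0.028, -0.024], [0.081, -0.026], [0.081, -0.072], [0.028, -0.07]]
[424 182  18  36 383] 0.056 centre tray [-0.0482 -0.0405] [[-0.088, -0.027], [-0.008, -0.028], [-0.008, -0.054], [-0.088, -0.052]]
[424 182  18  36 383] 0.026 centre tray [-0.0409 -0.0467] [[-0.082, -0.033], [0.0, -0.034], [0.001, -0.06], [-0.081, -0.059]]
red diff px 0
```

```bash
python3 -c "
from plant import ctrl
print(ctrl.hand_in())"
```

```text
the job is handed in; nothing more can be done
None
```

I handed the job in at about 34 s without seeing a verdict: by the last top picture, the sandstone tile is within about 2 mm of the pocket centre (height judged by contact on the pad), the brush is about 2 mm off the middle of its compartment, and the red tile has not moved.

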